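Check the shop's counter scale with the test weights

TASK

Check the counter scale: take the tin off its pan and stand it in the open carton, then press the zero key (leftmost of the four) while the pan is empty. Lift every check weight out of its pocket in the wooden case by its knob and set it gently upright on the pan, and once all of them stand there let go and press accept (third key), then print (rightmost). Press one key at a time and fully down, never the tare key (second), and leave the other goods on the counter alone.

Things in the scene. Friction and masses are not known exactly. Their poses are not given: they have to be found in the camera images.
- scale: Fixed counter scale: grey housing 260 x 240 mm, 45 mm high, key deck along its front (-x of its own frame, towards the robot), rectangular steel pan behind the keys. Origin: centre of its underside on the counter; x points from the keys to the pan, y to the left seen from the robot.
- pan: The scale's flat rigid steel pan, 180 mm (x) by 220 mm (y), no rim, fixed to the scale. Origin: centre of its top face, 85 mm above the counter; axes as the scale's.
- carton: Fixed open cardboard carton, 160 x 160 x 40 mm outside, walls and floor 4 mm, inside 152 x 152 mm, with thin flaps hanging outward on two sides. Origin: centre of its underside; z up. The weight case stands on one side of the scale and the carton on the other.
- tin: Food tin, upright cylinder 60 mm diameter, 50 mm high, about 0.2 kg, red band; at the start the only thing on the scale's pan. Origin: centre of its underside; z is its axis.
- weightcase: Fixed wooden block 145 (x) x 210 (y) x 34 mm high with six round pockets, 47 mm diameter and 24 mm deep (pocket floor 10 mm above the counter), at x = -32 or +32 mm and y = -64, 0 or +64 mm in its frame. Only some hold a weight. Origin: centre of its underside.
- weight1: Steel check weight (may be absent: None; all are alike), about 0.3 kg: disc 44 mm diameter and 24 mm high, then a stem 10 mm diameter, then a knob 18 mm diameter from 32 to 46 mm above its underside. In its pocket the disc is flush with the case's top, so only the knob can be gripped. Origin: centre of its underside; z is its axis, knob up.
- weight2: Steel check weight (may be absent: None; all are alike), about 0.3 kg: disc 44 mm diameter and 24 mm high, then a stem 10 mm diameter, then a knob 18 mm diameter from 32 to 46 mm above its underside. In its pocket the disc is flush with the case's top, so only the knob can be gripped. Origin: centre of its underside; z is its axis, knob up.
- weight3: Steel check weight (may be absent: None; all are alike), about 0.3 kg: disc 44 mm diameter and 24 mm high, then a stem 10 mm diameter, then a knob 18 mm diameter from 32 to 46 mm above its underside. In its pocket the disc is flush with the case's top, so only the knob can be gripped. Origin: centre of its underside; z is its axis, knob up.
- weight4: Steel check weight (may be absent: None; all are alike), about 0.3 kg: disc 44 mm diameter and 24 mm high, then a stem 10 mm diameter, then a knob 18 mm diameter from 32 to 46 mm above its underside. In its pocket the disc is flush with the case's top, so only the knob can be gripped. Origin: centre of its underside; z is its axis, knob up.
- weight5: Steel check weight (may be absent: None; all are alike), about 0.3 kg: disc 44 mm diameter and 24 mm high, then a stem 10 mm diameter, then a knob 18 mm diameter from 32 to 46 mm above its underside. In its pocket the disc is flush with the case's top, so only the knob can be gripped. Origin: centre of its underside; z is its axis, knob up.
- weight6: Steel check weight (may be absent: None; all are alike), about 0.3 kg: disc 44 mm diameter and 24 mm high, then a stem 10 mm diameter, then a knob 18 mm diameter from 32 to 46 mm above its underside. In its pocket the disc is flush with the case's top, so only the knob can be gripped. Origin: centre of its underside; z is its axis, knob up.
- key1 (a joint): Travel of the zero key, the leftmost seen from the robot (+y end of the row): 0 is up, 0.006 m is fully down; a press counts beyond 4 mm. Spring: starts to move at 1.5 N, fully down at 5 N, returns by itself.
- key1_top (a point): Centre of the top face (up) of the zero key, the leftmost seen from the robot (+y end of the row): round white key, 20 mm diameter, keys 48 mm apart in a row along the scale's y, tops about 67 mm above the counter, 18 mm below the pan's top face.
- key2 (a joint): Travel of the tare key, second from left, not to be touched: 0 is up, 0.006 m is fully down; a press counts beyond 4 mm. Spring: starts to move at 1.5 N, fully down at 5 N, returns by itself.
- key2_top (a point): Centre of the top face (up) of the tare key, second from left, not to be touched: round white key, 20 mm diameter, keys 48 mm apart in a row along the scale's y, tops about 67 mm above the counter, 18 mm below the pan's top face.
- key3 (a joint): Travel of the accept key, third from left: 0 is up, 0.006 m is fully down; a press counts beyond 4 mm. Spring: starts to move at 1.5 N, fully down at 5 N, returns by itself.
- key3_top (a point): Centre of the top face (up) of the accept key, third from left: round white key, 20 mm diameter, keys 48 mm apart in a row along the scale's y, tops about 67 mm above the counter, 18 mm below the pan's top face.
- key4 (a joint): Travel of the print key, the rightmost: 0 is up, 0.006 m is fully down; a press counts beyond 4 mm. Spring: starts to move at 1.5 N, fully down at 5 N, returns by itself.
- key4_top (a point): Centre of the top face (up) of the print key, the rightmost: round white key, 20 mm diameter, keys 48 mm apart in a row along the scale's y, tops about 67 mm above the counter, 18 mm below the pan's top face.
- syrup: Bystander, loose: amber jar, 60 mm diameter, 120 mm high; origin at the centre of its underside. Leave it where it is.
- drink: Bystander, loose: green can, 56 mm diameter, 110 mm high; origin at the centre of its underside. Leave it where it is.
- snackbox: Bystander, loose: red box 100 x 140 x 70 mm; origin at the centre of its underside. Leave it where it is.
Things that resemble listed ones, but are neither listed nor needed, are in the scene too. What is shaped like the tin but blue is not meant.

How it is judged:
On the way, in this order (a step that is already met when the one before it is completed fails the run):
1. the tin stands in the carton, released (x of tin in the frame of carton between -0.06 and 0.06 m and y of tin in the frame of carton between -0.06 and 0.06 m and z of tin in the frame of carton between -0.002 and 0.015 m and angle between tin's own z axis and vertical below 0.15 rad and contact force between the fingers and tin below 0.2 N), for 0.2 s.
2. the zero key is pressed down (value of joint key1 above 0.004 m), for 0.05 s.
3. every weight stands upright on the pan, released (x of weight1 in the frame of pan between -0.088 and 0.088 m and y of weight1 in the frame of pan between -0.108 and 0.108 m and z of weight1 in the frame of pan between -0.006 and 0.008 m and angle between each of weight1, weight2, weight3, weight4, weight5, weight6's own z axis and vertical below 0.12 rad and contact force between the fingers and weight1 below 0.2 N and linear speed of each of weight1, weight2, weight3, weight4, weight5, weight6 below 0.03 m/s and x of weight2 in the frame of pan between -0.088 and 0.088 m and y of weight2 in the frame of pan between -0.108 and 0.108 m and z of weight2 in the frame of pan between -0.006 and 0.008 m and contact force between the fingers and weight2 below 0.2 N and x of weight3 in the frame of pan between -0.088 and 0.088 m and y of weight3 in the frame of pan between -0.108 and 0.108 m and z of weight3 in the frame of pan between -0.006 and 0.008 m and contact force between the fingers and weight3 below 0.2 N and x of weight4 in the frame of pan between -0.088 and 0.088 m and y of weight4 in the frame of pan between -0.108 and 0.108 m and z of weight4 in the frame of pan between -0.006 and 0.008 m and contact force between the fingers and weight4 below 0.2 N and x of weight5 in the frame of pan between -0.088 and 0.088 m and y of weight5 in the frame of pan between -0.108 and 0.108 m and z of weight5 in the frame of pan between -0.006 and 0.008 m and contact force between the fingers and weight5 below 0.2 N and x of weight6 in the frame of pan between -0.088 and 0.088 m and y of weight6 in the frame of pan between -0.108 and 0.108 m and z of weight6 in the frame of pan between -0.006 and 0.008 m and contact force between the fingers and weight6 below 0.2 N), for 0.2 s.
4. the accept key is pressed down (value of joint key3 above 0.004 m), for 0.05 s.
5. the print key is pressed down (value of joint key4 above 0.004 m), for 0.05 s.
At the end, for the whole second after the job is handed in: Every weight present stands upright (within 7 degrees) with its centre on the pan, at rest and released; the tin stands upright (within 9 degrees) in the carton, its axis within 60 mm of the carton's centre lines, at rest and released; all keys are up again (all of step 1 and all of step 3 and linear speed of tin below 0.03 m/s and value of joint each of key1, key2, key3, key4 below 0.0015 m); the robot touches nothing.
It fails at once if the tare key is pressed, or two keys at once (value of joint key2 above 0.0025 m or value of joint each of key1, key3 above 0.0025 m or value of joint each of key1, key4 above 0.0025 m or value of joint each of key3, key4 above 0.0025 m).
It fails at once if the zero key is pressed while the tin or a weight is on the pan (value of joint key1 above 0.0025 m and ((x of tin in the frame of pan between -0.09 and 0.09 m and y of tin in the frame of pan between -0.11 and 0.11 m and z of tin in the frame of pan between -0.01 and 0.03 m) or (x of weight1 in the frame of pan between -0.09 and 0.09 m and y of weight1 in the frame of pan between -0.11 and 0.11 m and z of weight1 in the frame of pan between -0.01 and 0.03 m) or (x of weight2 in the frame of pan between -0.09 and 0.09 m and y of weight2 in the frame of pan between -0.11 and 0.11 m and z of weight2 in the frame of pan between -0.01 and 0.03 m) or (x of weight3 in the frame of pan between -0.09 and 0.09 m and y of weight3 in the frame of pan between -0.11 and 0.11 m and z of weight3 in the frame of pan between -0.01 and 0.03 m) or (x of weight4 in the frame of pan between -0.09 and 0.09 m and y of weight4 in the frame of pan between -0.11 and 0.11 m and z of weight4 in the frame of pan between -0.01 and 0.03 m) or (x of weight5 in the frame of pan between -0.09 and 0.09 m and y of weight5 in the frame of pan between -0.11 and 0.11 m and z of weight5 in the frame of pan between -0.01 and 0.03 m) or (x of weight6 in the frame of pan between -0.09 and 0.09 m and y of weight6 in the frame of pan between -0.11 and 0.11 m and z of weight6 in the frame of pan between -0.01 and 0.03 m))).
It fails at once if accept or print is pressed while a weight is not on the pan (value of joint any of key3, key4 above 0.0025 m and (not (x of weight1 in the frame of pan between -0.095 and 0.095 m and y of weight1 in the frame of pan between -0.115 and 0.115 m and z of weight1 in the frame of pan between -0.01 and 0.03 m) or not (x of weight2 in the frame of pan between -0.095 and 0.095 m and y of weight2 in the frame of pan between -0.115 and 0.115 m and z of weight2 in the frame of pan between -0.01 and 0.03 m) or not (x of weight3 in the frame of pan between -0.095 and 0.095 m and y of weight3 in the frame of pan between -0.115 and 0.115 m and z of weight3 in the frame of pan between -0.01 and 0.03 m) or not (x of weight4 in the frame of pan between -0.095 and 0.095 m and y of weight4 in the frame of pan between -0.115 and 0.115 m and z of weight4 in the frame of pan between -0.01 and 0.03 m) or not (x of weight5 in the frame of pan between -0.095 and 0.095 m and y of weight5 in the frame of pan between -0.115 and 0.115 m and z of weight5 in the frame of pan between -0.01 and 0.03 m) or not (x of weight6 in the frame of pan between -0.095 and 0.095 m and y of weight6 in the frame of pan between -0.115 and 0.115 m and z of weight6 in the frame of pan between -0.01 and 0.03 m))).
It fails at once if a weight is dropped or slammed onto the pan (faster than 0.5 m/s while 6 to 40 mm above it) ((x of weight1 in the frame of pan between -0.09 and 0.09 m and y of weight1 in the frame of pan between -0.11 and 0.11 m and z of weight1 in the frame of pan between 0.006 and 0.04 m and linear speed of weight1 above 0.5 m/s) or (x of weight2 in the frame of pan between -0.09 and 0.09 m and y of weight2 in the frame of pan between -0.11 and 0.11 m and z of weight2 in the frame of pan between 0.006 and 0.04 m and linear speed of weight2 above 0.5 m/s) or (x of weight3 in the frame of pan between -0.09 and 0.09 m and y of weight3 in the frame of pan between -0.11 and 0.11 m and z of weight3 in the frame of pan between 0.006 and 0.04 m and linear speed of weight3 above 0.5 m/s) or (x of weight4 in the frame of pan between -0.09 and 0.09 m and y of weight4 in the frame of pan between -0.11 and 0.11 m and z of weight4 in the frame of pan between 0.006 and 0.04 m and linear speed of weight4 above 0.5 m/s) or (x of weight5 in the frame of pan between -0.09 and 0.09 m and y of weight5 in the frame of pan between -0.11 and 0.11 m and z of weight5 in the frame of pan between 0.006 and 0.04 m and linear speed of weight5 above 0.5 m/s) or (x of weight6 in the frame of pan between -0.09 and 0.09 m and y of weight6 in the frame of pan between -0.11 and 0.11 m and z of weight6 in the frame of pan between 0.006 and 0.04 m and linear speed of weight6 above 0.5 m/s)).
It fails at once if another thing on the counter is displaced by more than 30 mm (distance of any of syrup, drink, snackbox from where it was at the start of the episode above 0.03 m).
Of weight1, weight2, weight3, weight4, weight5, weight6 only 3 to 5 are there at a start; the rules pass over those that are not, and their reading is None.
At some moment in a run one of tin, weight1, weight2, weight3, weight4, weight5, weight6 may be knocked a few centimetres aside while the robot is not near it.
It also fails if it takes over 210 s, if anything falls off the work surface, if the arm or the gripper's body presses on something with over 40 N, if the wrist force passes 120 N, or if a joint passes its speed limit or range.

ROBOT

A 7-joint arm with a two-finger parallel gripper is mounted at the origin on the work surface. World frame = base frame: x ahead of the robot, y to its left, z up, the work surface at z = 0. Lengths are in m, angles in rad, forces in N, time in s.
With the tool pointing down it reaches from about 0.4 to 0.875 m from the base axis. Payload 6.5 kg.
Tool frame: the origin (TCP) lies at the very end of the fingers, on their centre line; the grasp point (between the pads) lies 19 mm behind it; z points along the fingers, y is the line along which they close (so a half turn about z gives the same grasp; the last joint's range is limited). The gripper opens to 88 mm and grips with 3 to 60 N. Pads are 18 mm wide; open, the fingers measure 123 mm over their backs; the gripper's body (75 mm by 187 mm) begins 45 mm behind the grasp point.
Start: joints at [1.262, 0.536, -0.004, 1.538, 0.003, 1.067, -0.071], TCP at [0.156, -0.631, 0.239] pointing down, gripper open.
Joint ranges: [-2.7, 2.7], [-0.37, 2.16], [-1.27, 1.26], [0.24, 2.4], [-1.31, 4.45], [0.19, 1.91], [-2.76, 2.76]. Speed limits (rad/s): [2.39, 2.39, 3.14, 3.14, 3.14, 3.14, 3.14].

INTERFACE

Orientations are given as [roll, pitch, yaw] about the fixed x, y, z axes, in that order (R = Rz(yaw) Ry(pitch) Rx(roll)).
In Python, from station import ctrl, readout, get_image, camera_info, spot_in, trace gives the robot as it stands. The module is installed in compiled form; this text tells all that it offers. Calls block until the motion is done:
- ctrl.move_ptp(position, orientation): joint-space move of the TCP to a pose.
- ctrl.move_linear(position, frame=None, v=0.15): straight line of the TCP; frame=None keeps the orientation; v is the mean speed in m/s.
- ctrl.move_joints(angles): joint-space move.
- ctrl.release() and ctrl.grasp(f_grip=None): open the fingers fully, or close them until they stop; f_grip is the grip in N (None keeps the last).
- ctrl.sleep(seconds).
- ctrl.inverse_kinematics(position, orientation): joint angles nearest the present ones, or None.
- readout.sense(): the state.
- get_image(name): name is "side" or "top"; returns the picture (400x640x3 uint8, red, green, blue); there is no depth.
- camera_info(name): a dict with "mtx" (3x3 intrinsics, pixels), "R" (3x3) and "t" (3): a world point X has camera coordinates R X + t. Camera axes: x right, y down, z forward; pixel columns grow to the right and rows downward; lengths in m; the calibration is good to about 2 mm. A picture is of the moment at which its call begins. camera_info takes no time and is no camera call.
A pose or a line that the arm cannot do raises ctrl.IKError and nothing moves.
- ctrl.job_done(): hands the job in; it is judged then, once.
Trained networks look in the newest picture that a camera, given by its name, has taken for a name from the list of things; names that differ only in an ending like _2 or _b are one class to them, and where a whole thing is asked for, a point or a joint stands for the part that bears it (a point fixed in the world has none). Each returns a list of dicts, best first, with "p" (0 to 1); they miss things now and then, are a little off and sometimes report something else, mostly with a low value. They report only what shows in the picture. A call takes as long as a camera call. They do not tell look-alikes from the thing itself.
- spot_in(query, camera): "point" ([x, y, z] in m, in world coordinates, good to about 4 mm: the middle of the surface that is visible of it).
- trace(query, camera): "mask" (400x640 bool, what is visible of it).
The state is a dict: "time": time; "joints": joint angles; "qvel": joint speeds; "joint_efforts": joint torques, N m; "ee_pos": TCP position; "tcp_rot": TCP orientation; "force": force on the tool from outside, world axes, zero at the start; "wrist_torque": the same for the moment, N m; "gripper_width": finger opening in m; "finger_force": force on a finger pad.
Only numpy, scipy, OpenCV 4.12 (cv2) and the standard library are available. Lean on these libraries where they do the work, as an engineer would, in place of code of your own. Each camera call takes 0.05 s, during which the arm holds its last target. There are 200 camera calls.

## Working session

There is one attempt and no reset: what is moved stays moved. The work goes in short steps, each a Python script; the robot and the scene stay as the last script left them, time stands still between calls to the robot, and variables do not carry over. Pictures are saved under pics/ and viewed, at most 14 in all, crops included, and the job is handed in when it is done.

```bash
mkdir -p pics
python3 - <<'E'
from station import *
import cv2,numpy as np
s=readout.sense();print(s['time'],s['ee_pos'],s['tcp_rot'],s['gripper_width'])
for c in("top","side"):
    cv2.imwrite(f"pics/{c}0.png",get_image(c)[:,:,::-1])
    i=camera_info(c);print(c,i['mtx'].tolist() if hasattr(i['mtx'],'tolist') else i['mtx'],np.round(i['R'],3).tolist(),i['t'])
    for q in("tin","pan","carton","weightcase","weight1","key1_top","key4_top","scale"):
        print(q,[(np.round(d['point'],3).tolist(),round(float(d['p']),2)) for d in spot_in(q,c)])
E
```

```text
0.0 [ 0.15612708 -0.63034707  0.23785256] [-3.13988075e+00  1.24084771e-04  2.42885751e-01] 0.0879475277548637
top [[520.6233511404464, 0.0, 318.8284495284788], [0.0, 520.6233511404464, 200.81202251159291], [0.0, 0.0, 1.0]] [[-0.026, -1.0, 0.006], [-0.999, 0.026, -0.041], [0.041, -0.007, -0.999]] [0.03717178 0.53552504 1.2023547 ]
tin [([0.62, 0.063, 0.132], 0.93), ([0.305, 0.258, 0.053], 0.68)]
pan [([0.442, -0.205, 0.032], 0.6), ([0.604, 0.018, 0.082], 0.59)]
carton [([0.478, 0.304, 0.004], 0.59)]
weightcase [([0.462, -0.283, 0.031], 0.92)]
weight1 [([0.495, -0.334, 0.033], 0.8), ([0.44, -0.271, 0.03], 0.79), ([0.444, -0.206, 0.033], 0.78), ([0.511, -0.21, 0.03], 0.66), ([0.5, -0.272, 0.034], 0.65), ([0.604, 0.016, 0.086], 0.24)]
key1_top [([0.468, 0.082, 0.064], 0.59)]
key4_top [([0.489, -0.064, 0.066], 0.46), ([0.478, 0.305, 0.0], 0.4)]
scale [([0.566, 0.014, 0.083], 0.68)]
side [[369.92958177052816, 0.0, 322.2377164376565], [0.0, 369.92958177052816, 198.4792773312866], [0.0, 0.0, 1.0]] [[-0.979, -0.203, -0.022], [-0.105, 0.59, -0.801], [0.176, -0.782, -0.599]] [0.54925785 0.10444866 0.83837836]
tin [([0.621, 0.08, 0.124], 0.82), ([0.301, 0.277, 0.048], 0.76)]
pan [([0.593, 0.058, 0.084], 0.66), ([0.466, 0.088, 0.069], 0.3)]
carton [([0.477, 0.304, 0.007], 0.66), ([0.474, -0.013, 0.068], 0.57)]
weightcase []
weight1 [([0.439, -0.201, 0.033], 0.54), ([0.499, -0.271, 0.029], 0.52), ([0.503, -0.208, 0.032], 0.48), ([0.436, -0.27, 0.032], 0.47)]
key1_top [([0.469, 0.083, 0.066], 0.58)]
key4_top [([0.59, 0.058, 0.087], 0.59)]
scale [([0.562, 0.093, 0.056], 0.93), ([0.434, -0.263, 0.031], 0.35)]
```

View pics/top0.png

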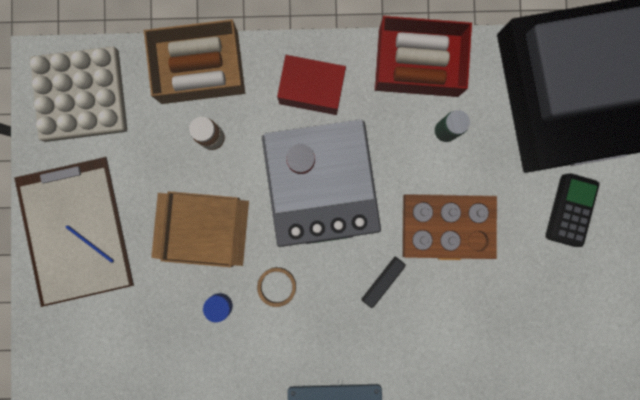

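View pics/side0.png

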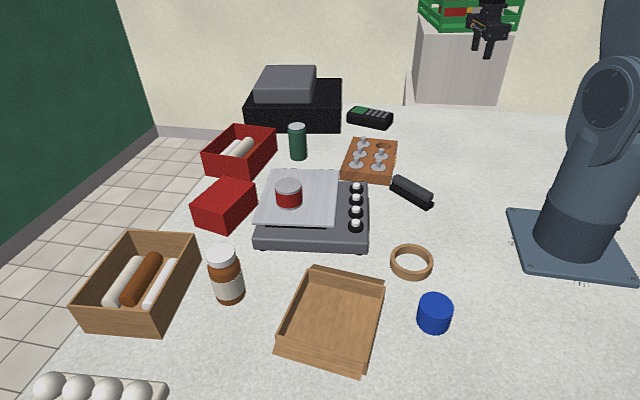

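Top view: the grey-topped tin is on the pan at (300,158). The keys are at (295,231), (317,227), (338,225) and (360,222). The carton is at (203,229). The case holds 5 weights, with the front-right pocket (480,240) empty. 

Tin candidates: (300,158), which shows a red band in the side view at (289,193), and a blue one at (217,307). The red-banded one on the pan fits. I'll confirm it in one crop and refine the pixels.

```bash
cat > h.py <<'E'
from station import *
import cv2,numpy as np
def ray(c,uv,z):
    i=camera_info(c);K,R,t=[np.array(i[k],float) for k in("mtx","R","t")];t=t.ravel()
    C=-R.T@t;d=R.T@np.linalg.inv(K)@np.array([uv[0],uv[1],1.])
    return C+d*(z-C[2])/d[2]
def proj(c,X):
    i=camera_info(c);K,R,t=[np.array(i[k],float) for k in("mtx","R","t")];t=t.ravel()
    p=K@(R@np.array(X,float)+t);return p[:2]/p[2]
def snap(c): return np.ascontiguousarray(get_image(c)[:,:,::-1])
E
python3 - <<'E'
from h import *
a=cv2.imread("pics/top0.png");b=cv2.imread("pics/side0.png")
g=cv2.cvtColor(a,cv2.COLOR_BGR2GRAY)
# keys: bright blobs
m=(g>150).astype(np.uint8);r=np.zeros_like(m);r[212:245,283:373]=m[212:245,283:373]
n,l,st,ce=cv2.connectedComponentsWithStats(r)
for k in range(1,n):
    if st[k,4]>25: print("key",ce[k].round(1),st[k].tolist(),ray("top",ce[k],.067).round(4))
for p in [(265,135),(363,121),(376,205),(274,217)]: print("pan?",p,ray("top",p,.085).round(4))
big=cv2.resize(a[190:262,398:502],None,fx=4,fy=4,interpolation=cv2.INTER_CUBIC)   #416x288
big2=cv2.resize(a[115:247,258:384],None,fx=3,fy=3,interpolation=cv2.INTER_CUBIC) #378x396
s=cv2.resize(b[165:225,250:354],None,fx=4,fy=4,interpolation=cv2.INTER_CUBIC)
M=np.zeros((540,800,3),np.uint8);M[:288,:416]=big;M[:396,418:796]=big2;M[292:532,:416]=s
cv2.imwrite("pics/m.png",M)
c=cv2.HoughCircles(cv2.resize(g[190:262,398:502],None,fx=4,fy=4,interpolation=cv2.INTER_CUBIC),cv2.HOUGH_GRADIENT,1,70,param1=80,param2=15,minRadius=25,maxRadius=48)
print("discs",[( (x/4+398).round(1),(y/4+190).round(1),r/4, ray("top",(x/4+398,y/4+190),.034).round(3).tolist()) for x,y,r in c[0]])
hs=cv2.cvtColor(a,cv2.COLOR_BGR2HSV)
E
```

```text
key [359.1 221.8] [356, 219, 7, 7, 40] [ 0.4851 -0.0644  0.067 ]
key [337.9 224.9] [335, 222, 7, 7, 39] [ 0.4795 -0.0171  0.067 ]
key [316.5 227.9] [314, 225, 6, 7, 37] [0.474  0.0304 0.067 ]
key [295. 231.] [292, 228, 7, 7, 37] [0.4684 0.0783 0.067 ]
key [353.1 241.1] [314, 235, 59, 10, 296] [ 0.4428 -0.0498  0.067 ]
pan? (265, 135) [0.681  0.1384 0.085 ]
pan? (363, 121) [ 0.7067 -0.078   0.085 ]
pan? (376, 205) [ 0.5209 -0.101   0.085 ]
pan? (274, 217) [0.5004 0.1226 0.085 ]Traceback (most recent call last):
  File "<stdin>", line 16, in <module>
TypeError: 'NoneType' object is not subscriptable
```

View pics/m.png

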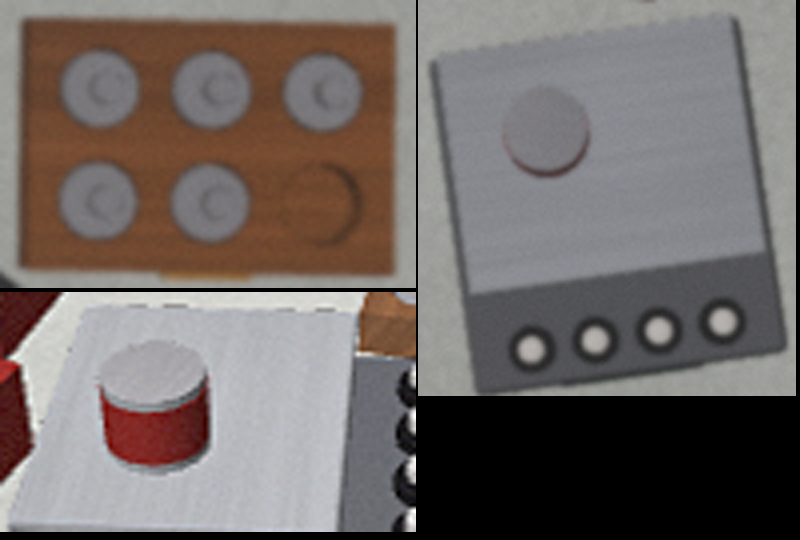

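The crop confirms the red-banded tin on the pan. The case crop shows five weights, with the front-right pocket empty. Next I'll move the tin.

```bash
cat >> h.py <<'E'
pi=np.pi
YS=0.1165; PAN=np.array([0.602,0.0205])
def ang(y): # choose half turn equivalent with least joint travel given
    return [y,y+pi,y-pi]
def go(x,y,z,yaw):
    q0=np.array(readout.sense()['joints']);best=None
    for a in ang(yaw):
        q=ctrl.inverse_kinematics([x,y,z],[pi,0,(a+pi)%(2*pi)-pi])
        if q is not None:
            d=np.abs(np.array(q)-q0).max()
            if best is None or d<best[0]: best=(d,q)
    ctrl.move_joints(list(best[1]))
def lin(x,y,z,v=.1): ctrl.move_linear([x,y,z],v=v)
def st(msg=""):
    s=readout.sense();print(msg,round(s['time'],1),np.round(s['ee_pos'],4),'w',round(s['gripper_width'],4),'F',np.round(s['force'],1),'ff',np.round(s['finger_force'],1));return s
E
python3 - <<'E'
from h import *
tin=ray("top",(300.5,158),.135);print(tin.round(4))
print("side proj of top",proj("side",tin))
D=[(99,89),(211,90),(323,92),(97,201),(210,203)]
W=np.array([ray("top",((x+.5)/4-.5+398,(y+.5)/4-.5+190),.034) for x,y in D]);print(W.round(4).tolist())
for n in ("syrup","drink"): print(n,[np.round(d['point'],3) for d in spot_in(n,"top")[:1]])
go(tin[0],tin[1],.25,YS);st("above")
lin(tin[0],tin[1],.104);s=st("down")
ctrl.grasp(15);st("grip")
lin(tin[0],tin[1],.25);st("up")
cv2.imwrite("pics/s1.png",snap("side"))
E
```

```text
[0.6221 0.0603 0.135 ]
side proj of top [288.43278025 183.50636193]
[[0.504, -0.2125, 0.034], [0.5017, -0.2766, 0.034], [0.4989, -0.3407, 0.034], [0.4401, -0.2092, 0.034], [0.4373, -0.2737, 0.034]]
syrup [array([0.686, 0.264, 0.121])]
drink [array([ 0.686, -0.266,  0.116])]
above 3.9 [0.6223 0.0591 0.2498] w 0.0885 F [ 0.8  0.2 -0.3] ff 0.0
down 5.5 [0.6225 0.0604 0.1046] w 0.0884 F [-0.   0.6  0.2] ff 0.0
grip 6.1 [0.6222 0.0606 0.1042] w 0.0596 F [-0.6  1.1  1.6] ff 15.0
up 7.7 [0.6218 0.0602 0.2493] w 0.0598 F [ 0.4  0.2 -2.5] ff 15.0
```

View pics/s1.png

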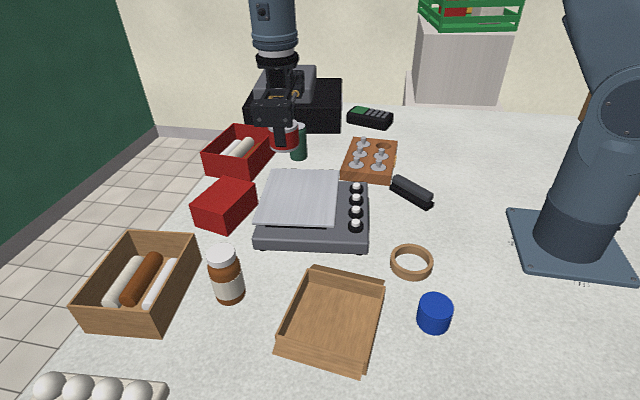

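The tin is held, at about (285,140), and the pan is empty. Next: place it in the carton, check, then press zero.

```bash
cat >> h.py <<'E'
KEY={1:(.4684,.0783),3:(.4795,-.0171),4:(.4851,-.0644)}
def press(k):
    x,y=KEY[k];go(x,y,.16,YS);ctrl.grasp(10);lin(x,y,.075);ctrl.sleep(.3)
    f0=readout.sense()['force'][2];z=.070
    while z>.0575:
        lin(x,y,z,.03);ctrl.sleep(.15);s=readout.sense();f=s['force'][2]-f0
        print(f"{z:.4f} real {s['ee_pos'][2]:.4f} f {f:.1f}")
        if f>7: break
        z-=.0015
    ctrl.sleep(.2);lin(x,y,.16);st("key%d"%k)
E
python3 - <<'E'
from h import *
go(.478,.304,.25,pi/4);st()
lin(.478,.304,.06);lin(.478,.304,.0245,.04);st("low")
ctrl.release();ctrl.sleep(.3);lin(.478,.304,.25);st()
print([(np.round(d['point'],3).tolist(),round(float(d['p']),2)) for c in("top","side") for _ in [snap(c)] for d in spot_in("tin",c)])
cv2.imwrite("pics/s2.png",snap("side"))
E
```

```text
8.8 [0.4796 0.3022 0.2497] w 0.0594 F [-0.5 -0.5 -2.2] ff 15.0
low 11.9 [0.4781 0.3042 0.0247] w 0.0594 F [ 0.3 -0.7 -2.5] ff 15.0
 15.2 [0.4779 0.3039 0.2497] w 0.0882 F [-0.8  0.  -0.2] ff 0.0
[([0.474, 0.295, 0.053], 0.83), ([0.482, 0.247, 0.002], 0.32), ([0.476, 0.318, 0.053], 0.64), ([0.3, 0.276, 0.049], 0.64)]
```

View pics/s2.png

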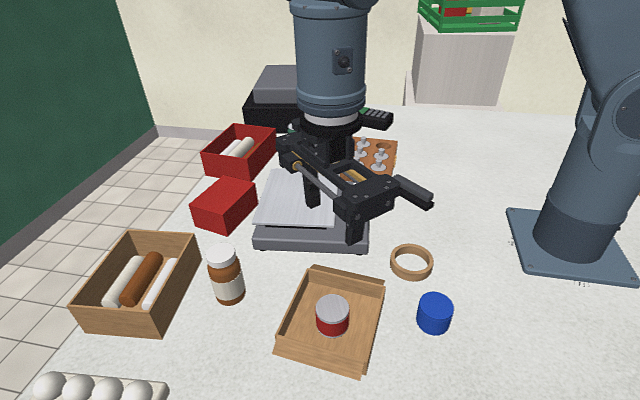

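The tin stands upright in the carton at (333,314). Next I'll press zero.

Run:
```python
from h import *
press(1)
```

```text
0.0700 real 0.0700 f 1.5
0.0685 real 0.0685 f 0.3
0.0670 real 0.0671 f 2.2
0.0655 real 0.0656 f 2.6
0.0640 real 0.0641 f 3.2
0.0625 real 0.0626 f 3.7
0.0610 real 0.0614 f 10.6
key1 23.2 [0.4679 0.0781 0.1594] w 0.0006 F [ 0.7  0.4 -0.2] ff 0.0
```

Zero registered: the key bottomed out at z = 0.061. Now the first weight.

```bash
cat >> h.py <<'E'
W=[[0.504,-0.2125],[0.5017,-0.2766],[0.4989,-0.3407],[0.4401,-0.2092],[0.4373,-0.2737]]
SL=[(.036,-.068),(.036,0),(.036,.068),(-.036,-.068),(-.036,0)]
def slot(i):
    c,s=np.cos(YS),np.sin(YS);a,b=SL[i];return PAN+[c*a-s*b,s*a+c*b]
def weight(xy,i,z=.0375):
    x,y=xy;ctrl.release();go(x,y,.20,-.04+pi/4);lin(x,y,z+.03);lin(x,y,z,.05);st("at")
    ctrl.grasp(25);s=st("grip")
    if not .012<s['gripper_width']<.024: print("MISS");ctrl.release();lin(x,y,.2);return False
    lin(x,y,z+.035,.06);lin(x,y,.22,.15);s=st("lift")
    px,py=slot(i);go(px,py,.22,YS+pi/4);lin(px,py,.135);lin(px,py,.1155,.03);lin(px,py,.1125,.02);st("set")
    ctrl.release();ctrl.sleep(.2);lin(px,py,.22);s=st("done");return True
def see():
    for c in("top","side"):
        snap(c);print(c,sorted((np.round(d['point'],3).tolist(),round(float(d['p']),2)) for d in spot_in("weight1",c)))
E
python3 - <<'E'
from h import *
weight(W[0],0)
go(.478,.2,.3,pi/4);see()
cv2.imwrite("pics/s3.png",snap("side"))
E
```

```text
at 27.9 [ 0.5041 -0.2124  0.0375] w 0.0882 F [-0.1  0.1  0.3] ff 0.0
grip 29.0 [ 0.504  -0.2125  0.0375] w 0.0172 F [-0.1 -0.2 -0. ] ff 25.0
lift 30.9 [ 0.5033 -0.2125  0.2191] w 0.017 F [-0.9 -0.4 -4.2] ff 25.0
set 33.8 [ 0.6458 -0.0428  0.1126] w 0.0172 F [ 1.2  0.2 -2. ] ff 25.0
done 36.4 [ 0.6452 -0.043   0.2192] w 0.0881 F [ 0.3 -0.1 -0.5] ff 0.0
top [([0.44, -0.273, 0.032], 0.84), ([0.441, -0.206, 0.034], 0.76), ([0.469, -0.271, 0.033], 0.48), ([0.497, -0.338, 0.035], 0.63), ([0.501, -0.272, 0.035], 0.53), ([0.648, -0.042, 0.106], 0.62), ([0.688, -0.264, 0.114], 0.4)]
side [([0.437, -0.204, 0.034], 0.47), ([0.64, -0.034, 0.109], 0.64)]
```

View pics/s3.png

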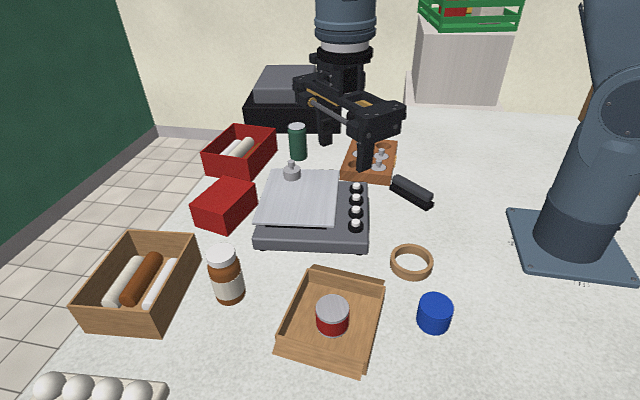

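The first weight stands upright on the pan at (291,171), with the tin and the other weights undisturbed. I'll do the rest with a check between each, stopping if anything deviates.

```bash
cat >> h.py <<'E'
def ok(placed,left):
    for t in range(2):
        snap("top");P=[np.array(d['point'][:2]) for d in spot_in("weight1","top")]
        exp=[slot(i) for i in placed]+[np.array(W[j]) for j in left]
        e=[min(np.linalg.norm(p-q) for p in P) if P else 9 for q in exp]
        print("err mm",(np.array(e)*1000).round().tolist())
        T=[d['point'] for d in spot_in("tin","top") if d['point'][1]>.2 and d['point'][0]>.4]
        print("tin",np.round(T,3).tolist())
        if max(e)<.014: return True
    return False
E
python3 - <<'E'
from h import *
for j in (1,2,3,4):
    if not weight(W[j],j): break
    go(.42,.2,.3,pi/4)
    if not ok(range(j+1),range(j+1,5)): print("STOP after",j);break
cv2.imwrite("pics/s4.png",snap("side"))
cv2.imwrite("pics/t4.png",snap("top"))
E
```

```text
at 42.0 [ 0.5019 -0.2765  0.0375] w 0.088 F [-0.3  0.3  0.5] ff 0.0
grip 43.1 [ 0.5017 -0.2765  0.0375] w 0.0169 F [-0.6  0.3  0.5] ff 25.0
lift 45.0 [ 0.501  -0.2765  0.219 ] w 0.0171 F [ 0.1 -0.3 -3. ] ff 25.0
set 48.3 [0.6379 0.0247 0.1126] w 0.017 F [ 0.8  1.7 -2.1] ff 25.0
done 50.9 [0.6374 0.0245 0.2192] w 0.088 F [-0.4  0.3 -0.7] ff 0.0
err mm [4.0, 2.0, 4.0, 6.0, 7.0]
tin [[0.481, 0.303, 0.053]]
at 56.6 [ 0.4991 -0.3406  0.0376] w 0.0882 F [-0.8 -0.1  0.4] ff 0.0
grip 57.6 [ 0.4988 -0.3406  0.0374] w 0.0168 F [-1.   0.4 -0.3] ff 25.0
lift 59.5 [ 0.4982 -0.3406  0.2189] w 0.0173 F [-0.3  0.1 -3.4] ff 25.0
set 63.3 [0.6299 0.0922 0.1125] w 0.0171 F [ 0.7 -0.  -2.1] ff 25.0
done 65.8 [0.6295 0.092  0.2192] w 0.088 F [ 0.2 -0.1  0.3] ff 0.0
err mm [3.0, 1.0, 4.0, 4.0, 4.0]
tin [[0.481, 0.303, 0.051]]
at 71.0 [ 0.4402 -0.2091  0.0375] w 0.0878 F [ 0.3 -0.7  0.4] ff 0.0
grip 72.0 [ 0.4402 -0.2092  0.0375] w 0.0168 F [ 0.9 -0.6 -0.2] ff 25.0
lift 73.9 [ 0.4394 -0.2091  0.2191] w 0.0168 F [ 0.4 -0.6 -3.1] ff 25.0
set 76.8 [ 0.5743 -0.0512  0.1126] w 0.017 F [-0.3 -0.1 -2.7] ff 25.0
done 79.4 [ 0.5737 -0.0513  0.2193] w 0.0884 F [-0.4 -0.4  0.6] ff 0.0
err mm [1.0, 3.0, 4.0, 2.0, 5.0]
tin [[0.48, 0.302, 0.053]]
at 84.9 [ 0.4374 -0.2736  0.0375] w 0.0881 F [ 0.1 -0.3  0.3] ff 0.0
grip 86.0 [ 0.4372 -0.2736  0.0375] w 0.017 F [-0.1  0.6 -0.4] ff 25.0
lift 87.9 [ 0.4366 -0.2735  0.2191] w 0.0172 F [-0.3 -0.2 -3.3] ff 25.0
set 91.2 [0.5663 0.0163 0.1125] w 0.0166 F [ 0.4 -0.6 -3. ] ff 25.0
done 93.7 [0.5658 0.0162 0.2193] w 0.0879 F [0.2 0.3 0.3] ff 0.0
err mm [4.0, 3.0, 5.0, 2.0, 2.0]
tin [[0.477, 0.301, 0.054]]
```

View pics/t4.png

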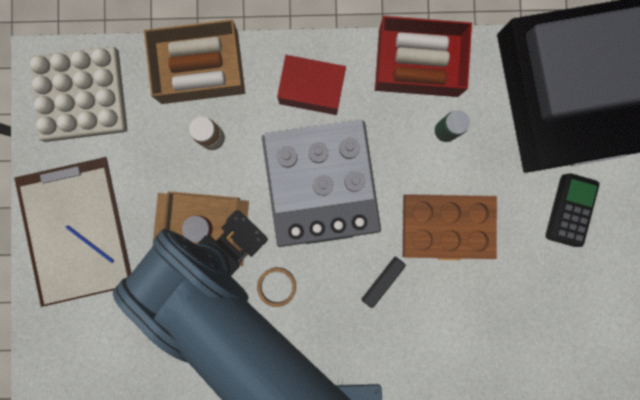

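The top view shows all five weights on the pan (287,156)…(355,181), the case empty and the tin in the carton at (197,230). Next I'll press accept.

Run:
```python
from h import *
press(3)
x,y=KEY[3];lin(x,y,.25);go(.42,.2,.3,pi/4)
if ok(range(5),[]):
    press(4);x,y=KEY[4];lin(x,y,.25);go(.42,.1,.35,pi/4);go(.2,-.55,.35,0)
    print(ok(range(5),[]));st()
    cv2.imwrite("pics/s5.png",snap("side"))
```

```text
0.0700 real 0.0700 f -0.7
0.0685 real 0.0685 f -0.5
0.0670 real 0.0671 f 0.2
0.0655 real 0.0656 f 0.9
0.0640 real 0.0641 f 2.2
0.0625 real 0.0626 f 3.1
0.0610 real 0.0614 f 8.4
key3 102.8 [ 0.479  -0.0172  0.1594] w 0.0006 F [ 0.4 -0.3 -0.2] ff 0.0
err mm [4.0, 5.0, 7.0, 1.0, 1.0]
tin [[0.477, 0.305, 0.052]]
0.0700 real 0.0700 f -0.8
0.0685 real 0.0685 f -0.5
0.0670 real 0.0671 f 0.0
0.0655 real 0.0656 f 0.8
0.0640 real 0.0641 f 2.4
0.0625 real 0.0626 f 3.1
0.0610 real 0.0614 f 9.0
key4 111.8 [ 0.4846 -0.0644  0.1594] w 0.0002 F [-0.4 -0.   0.2] ff 0.0
err mm [5.0, 5.0, 6.0, 1.0, 3.0]
tin [[0.479, 0.302, 0.054]]
True
 116.2 [ 0.2008 -0.5496  0.3502] w 0.0006 F [-0.3  0.  -0.2] ff 0.0
```

View pics/s5.png

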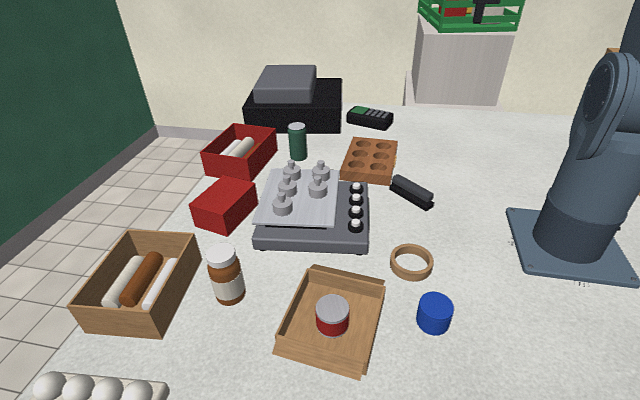

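All five weights stand upright on the pan (282–320, 170–205), the tin is upright at (333,314), the keys are up and the arm is clear.

```bash
python3 -c "
from station import *
print(ctrl.job_done())"
```

```text
the job is handed in; nothing more can be done
None
```

I finished the job and handed it in: the tin stands in the carton, zero was pressed with the pan empty, all five weights are upright on the pan, and accept and then print were pressed fully down; no verdict came back.

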